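# Push the parts drawers shut, all but the brass fittings

### The arm

A 6-joint arm with a two-finger parallel gripper is mounted at the origin on the work surface. World frame = base frame: x ahead of the robot, y to its left, z up, the work surface at z = 0. Lengths are in m, angles in rad, forces in N, time in s.
With the tool pointing down it reaches from about 0.4 to 0.825 m from the base axis. Payload 7 kg.
Tool frame: the origin (TCP) lies midway between the tips of the shut fingers; the grasp point (between the pads) lies 19 mm behind it; z points along the fingers, x is the direction in which the jaws open and shut, and the axes are right-handed (so a half turn about z gives the same grasp; the last joint's range is limited). The gripper opens to 88 mm and grips with 3 to 60 N. Pads are 19 mm wide; open, the fingers measure 130 mm over their backs; the gripper's body (78 mm by 193 mm) begins 47 mm behind the grasp point.
Start: joints at [1.422, 0.359, 0.012, 0, -1.224, -0.288], TCP at [0.286, 0.612, 0.227] pointing down, gripper open.
Joint ranges: [-3.07, 3.07], [-1.43, 2.12], [-1.02, 1.25], [-3.03, 1.67], [-3.05, -0], [-3.03, 3.03]. Speed limits (rad/s): [2.39, 2.39, 3.01, 3.14, 3.14, 3.14].

### API

Orientations are given as [roll, pitch, yaw] about the fixed x, y, z axes, in that order (R = Rz(yaw) Ry(pitch) Rx(roll)).
In Python, from station import status, eyes, workorder gives the robot as it stands.
- The arm moves only by the shell command python3 -m jog 'ROWS' [OPENING] [FORCE]. ROWS is JSON, a list of rows, each a list of 6 numbers: the shift along the world's x, y, z in mm, then the turn, a rotation vector about the world's x, y, z in rad. A call has 1 to 12 rows; each row shifts and turns the pose as measured when the row begins; what a row does not reach is not made up. A row lasts 1/10 s, in which the tool goes at most 50 mm and 8.59 degrees, less where a joint would pass 70% of its speed; a pose out of reach is approached as far as the arm can. A call with a gripper value outside its range is refused whole. OPENING is the opening, from 0 (shut) to 1 (fully open), set as the call begins (- or left out, the last holds). The fingers move at their own pace and stop on an object; FORCE is the grip in N (left out, the last holds). Time passes only in rows, so rows that do not move let the fingers close. It gives the time, the measured TCP pose, the force and the opening at its end, in the units of the state.
- status.get_state(): the state, without advancing time (a new reading comes with each control period).
- eyes.grab_frame(name): name is "scene" or "top" or "wrist"; returns the picture (400x640x3 uint8, blue, green, red); there is no depth.
- eyes.calibration(name): a dict with "camera_matrix" (3x3 intrinsics, pixels), "cam_to_world" (4x4, takes a point from camera to world coordinates); the wrist camera has in their place "hand_eye" (4x4, takes a point from camera to tool coordinates, whose origin is the TCP and whose axes are the tool frame's). Camera axes: x right, y up, looking along -z (the intrinsics and any distortion apply to the point x, -y, -z); pixel columns grow to the right and rows downward; lengths in m; the calibration is good to about 2 mm. A picture is of the moment at which its call begins: read the wrist's pose just before it. calibration takes no time and is no camera call.
- workorder.job_done(): hands the job in, once; it reports no verdict.
The state is a dict: "t": time; "q": joint angles; "qd": joint speeds; "joint_efforts": joint torques, N m; "eef_pos": TCP position; "ee_rot": TCP orientation; "force": force on the tool from outside, world axes, zero at the start; "moment": the same for the moment, N m; "width": finger opening in m.
Only numpy, scipy, OpenCV 4.12 (cv2) and the standard library are available. Lean on these libraries where they do the work, as an engineer would, in place of code of your own. Each camera call takes 0.05 s, during which the arm holds its last target. There are 200 camera calls.

### The job

Four drawers in the top row of the small-parts cabinet have been left pulled out. I am done with the black screws, the blue wall plugs and the red wire connectors: with your fingertips against their fronts, push those three drawers fully shut, gently, without slamming or gripping them. I still need the brass fittings, so leave that drawer open just as it is, and leave everything else standing where it is.

Things in the scene. Friction and masses are not known exactly. Their poses are not given: they have to be found in the camera images.
- cabinet: black small-parts cabinet with clear drawers, fixed to the bench, 360 wide, 170 deep, 172 mm high (178 over the rim at its sides and back); origin at the centre of its underside, x from the drawer fronts to its back. Top row: four single drawers in any order, 87 mm apart centre to centre, undersides 119 and top edges 167 mm above the bench. The rows below are shut and stay so
- screws_front (a point): on the drawer of black screws: outer face of its front, mid-width, 14 mm below its top edge. Front: flat upright panel 80 wide, 48 high, 3 mm thick, bare for 16 mm below this point; lower, a moulded pull 36 mm wide sticks out 9 mm. x points into the cabinet (the way it shuts), y left across the front, z up. Behind it: open clear tray 76 wide, 150 long, 41 mm high
- screws (a joint): how far the drawer of black screws is pulled out, m: 0 fully shut (hard stop; the face then stands 2 mm proud of the cabinet), 0.115 its outer stop. It starts open. It slides with about 2 N of friction and stays where it is left
- plugs_front (a point): on the drawer of blue wall plugs: outer face of its front, mid-width, 14 mm below its top edge. Front: flat upright panel 80 wide, 48 high, 3 mm thick, bare for 16 mm below this point; lower, a moulded pull 36 mm wide sticks out 9 mm. x points into the cabinet (the way it shuts), y left across the front, z up. Behind it: open clear tray 76 wide, 150 long, 41 mm high
- plugs (a joint): how far the drawer of blue wall plugs is pulled out, m: 0 fully shut (hard stop; the face then stands 2 mm proud of the cabinet), 0.115 its outer stop. It starts open. It slides with about 2 N of friction and stays where it is left
- connectors_front (a point): on the drawer of red cone-shaped wire connectors: outer face of its front, mid-width, 14 mm below its top edge. Front: flat upright panel 80 wide, 48 high, 3 mm thick, bare for 16 mm below this point; lower, a moulded pull 36 mm wide sticks out 9 mm. x points into the cabinet (the way it shuts), y left across the front, z up. Behind it: open clear tray 76 wide, 150 long, 41 mm high
- connectors (a joint): how far the drawer of red wire connectors is pulled out, m: 0 fully shut (hard stop; the face then stands 2 mm proud of the cabinet), 0.115 its outer stop. It starts open. It slides with about 2 N of friction and stays where it is left
- fittings_front (a point): on the drawer of gold-coloured brass fittings: outer face of its front, mid-width, 14 mm below its top edge. Front: flat upright panel 80 wide, 48 high, 3 mm thick, bare for 16 mm below this point; lower, a moulded pull 36 mm wide sticks out 9 mm. x points into the cabinet (the way it shuts), y left across the front, z up. Behind it: open clear tray 76 wide, 150 long, 41 mm high
- fittings (a joint): how far the drawer of brass fittings is pulled out, m: 0 fully shut (hard stop; the face then stands 2 mm proud of the cabinet), 0.115 its outer stop. It starts open, and is to be left so. It slides with about 2 N of friction and stays where it is left
- tape_roll: roll of cream masking tape, 96 mm across, 24 mm high, lying in the tray on top of the cabinet towards the back; origin at the centre of its underside
- jar: amber glass jar with a steel cap, 60 mm across, 75 mm high, on the bench in front of the cabinet; origin at the centre of its underside
- screwdriver: screwdriver with a red handle lying on the bench in front of the cabinet, along its own x axis, under 35 mm high
- tape_measure: yellow tape measure, 68 x 34 mm, 64 mm high, standing on the bench; origin at the centre of its underside
- spray_bottle: orange trigger spray bottle, 74 mm across, 207 mm high, left of the cabinet; origin at the centre of its underside
- glove_box: white and blue box of gloves, 125 x 240 mm, 75 mm high, right of the cabinet; origin at the centre of its underside
- oil_can: blue spray can of oil with a red cap, 58 mm across, 155 mm high, to the left in front of the cabinet; origin at the centre of its underside
- wrench: steel wrench lying on the bench at the left, along its own x axis, under 20 mm high

How it is judged:
At the end, for the whole second after the job is handed in: The drawers of black screws, blue wall plugs and red connectors are shut to within 4 mm and at rest, the drawer of brass fittings is open within 8 mm of where it started, and every loose thing is within 20 mm of where it started (value of joint each of screws, plugs, connectors below 0.004 m and distance of fittings_front from where it was at the start of the episode below 0.008 m and not (velocity of joint screws below -0.01 m/s or velocity of joint screws above 0.01 m/s) and not (velocity of joint plugs below -0.01 m/s or velocity of joint plugs above 0.01 m/s) and not (velocity of joint connectors below -0.01 m/s or velocity of joint connectors above 0.01 m/s) and not (velocity of joint fittings below -0.01 m/s or velocity of joint fittings above 0.01 m/s) and distance of each of tape_roll, jar, screwdriver, tape_measure, spray_bottle, glove_box, oil_can, wrench from where it was at the start of the episode below 0.02 m); the robot touches nothing.
It fails at once if the drawer of brass fittings is moved by 8 mm or more (distance of fittings_front from where it was at the start of the episode above 0.008 m).
It fails at once if a drawer is slammed: it slides in faster than 0.6 m/s (velocity of joint any of screws, plugs, connectors below -0.6 m/s).
It fails at once if a drawer is pressed or squeezed with more than 45 N, or pulled farther out (contact force between the fingers and screws above 45 N or contact force between the fingers and plugs above 45 N or contact force between the fingers and connectors above 45 N or value of joint any of screws, plugs, connectors above 0.1 m).
It fails at once if one of the loose things on the bench or on the cabinet is lifted, knocked over or shifted by 20 mm or more (distance of any of tape_roll, jar, screwdriver, tape_measure, spray_bottle, glove_box, oil_can, wrench from where it was at the start of the episode above 0.02 m or angle between any of tape_roll, jar, tape_measure, spray_bottle, glove_box, oil_can's own z axis and vertical above 0.4 rad).
It also fails if it takes over 54 s, if anything falls off the work surface, if the arm or the gripper's body presses on something with over 40 N, if the wrist force passes 120 N, or if a joint passes its speed limit or range.

## Working session

There is one attempt and no reset: what is moved stays moved. The work goes in short steps, Python scripts to look and compute and a shell command to move; the robot and the scene stay as the last step left them, time stands still between calls to the robot, and variables do not carry over. Pictures are saved under pics/ and viewed, about 8 in all and at most 12, crops included, and the job is handed in when it is done.

```bash
mkdir -p pics
python3 - <<'E'
from station import status, eyes
import cv2,numpy as np
s=status.get_state();print(s)
for n in ("scene","top"):
    cv2.imwrite(f"pics/{n}0.png",eyes.grab_frame(n)); c=eyes.calibration(n); print(n,{k:np.round(v,4).tolist() if not isinstance(v,str) else v for k,v in c.items()})
print(eyes.calibration("wrist"))
E
```

```text
{'t': 0.0, 'q': array([ 1.42209190e+00,  3.59366266e-01,  1.10624934e-02, -3.69949350e-04,
       -1.22413737e+00, -2.88069423e-01]), 'qd': array([ 0.0005251 , -0.00018131, -0.00130763, -0.00127857, -0.00071974,
        0.00021111]), 'joint_efforts': array([-3.23967433e-04, -5.82719386e+01,  2.93048698e+01,  6.99651048e+00,
        6.95231327e-03, -1.63349623e-04]), 'eef_pos': array([0.28536444, 0.61115356, 0.22563406]), 'ee_rot': array([-3.14145876e+00, -1.67585055e-03, -2.00769627e+00]), 'force': array([-0.38290878, -0.78085176,  0.00088411]), 'moment': array([0.00505859, 0.03097649, 0.0080163 ]), 'width': 0.08764269589339771}
scene {'camera_matrix': [[486.6326, 0.0, 323.8531], [0.0, 486.6326, 200.8839], [0.0, 0.0, 1.0]], 'cam_to_world': [[0.3143, -0.6387, 0.7023, 1.554], [0.9491, 0.227, -0.2184, -0.3021], [-0.0199, 0.7352, 0.6776, 1.1329], [0.0, 0.0, 0.0, 1.0]]}
top {'camera_matrix': [[470.5242, 0.0, 322.5215], [0.0, 470.5242, 206.5834], [0.0, 0.0, 1.0]], 'cam_to_world': [[-0.0198, 0.9951, -0.0969, 0.3922], [-0.9998, -0.0202, -0.0024, 0.001], [-0.0043, 0.0969, 0.9953, 1.5709], [0.0, 0.0, 0.0, 1.0]]}
{'camera_matrix': array([[330.97187502,   0.        , 315.70668152],
       [  0.        , 330.97187502, 192.5774789 ],
       [  0.        ,   0.        ,   1.        ]]), 'hand_eye': array([[ 9.99999591e-01, -7.33144734e-04,  5.28729909e-04,
         1.23372255e-03],
       [-5.80910032e-04, -9.69398228e-01, -2.45492849e-01,
        -6.50134497e-02],
       [ 6.92531626e-04,  2.45492442e-01, -9.69398257e-01,
        -1.59331837e-01],
       [ 0.00000000e+00,  0.00000000e+00,  0.00000000e+00,
         1.00000000e+00]])}
```

View pics/scene0.png

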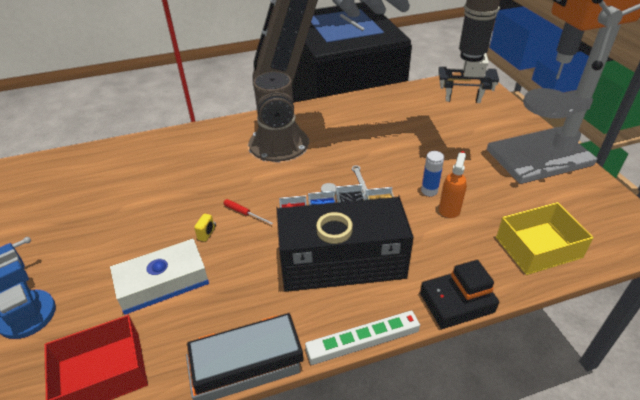

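View pics/top0.png

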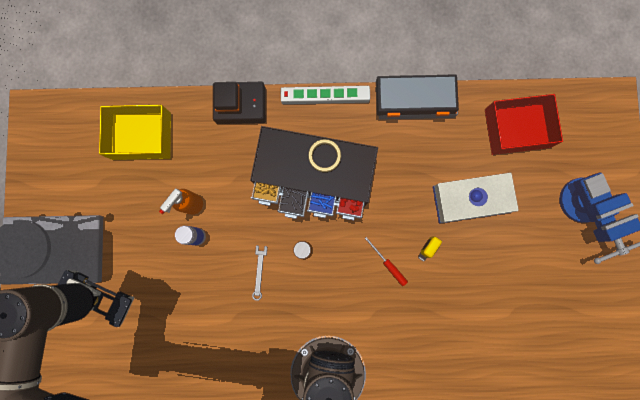

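Left to right (from +y): brass fittings (265,192), screws (292,203), plugs (322,206), connectors (350,208). The cabinet is yawed slightly. I'll zoom in next.

```bash
cat > h.py <<'E'
import numpy as np
from station import eyes
def ray(name,uv,z):
    c=eyes.calibration(name);K=c["camera_matrix"];T=c["cam_to_world"]
    d=T[:3,:3]@np.array([(uv[0]-K[0,2])/K[0,0],-(uv[1]-K[1,2])/K[1,1],-1]);o=T[:3,3]
    return o+d*(z-o[2])/d[2]
E
python3 - <<'E'
import cv2
im=cv2.imread("pics/top0.png")[120:228,240:384]
cv2.imwrite("pics/topc.png",cv2.resize(im,None,fx=5.5,fy=5.5,interpolation=cv2.INTER_CUBIC))
E
```

```text
(no output)
```

View pics/topc.png

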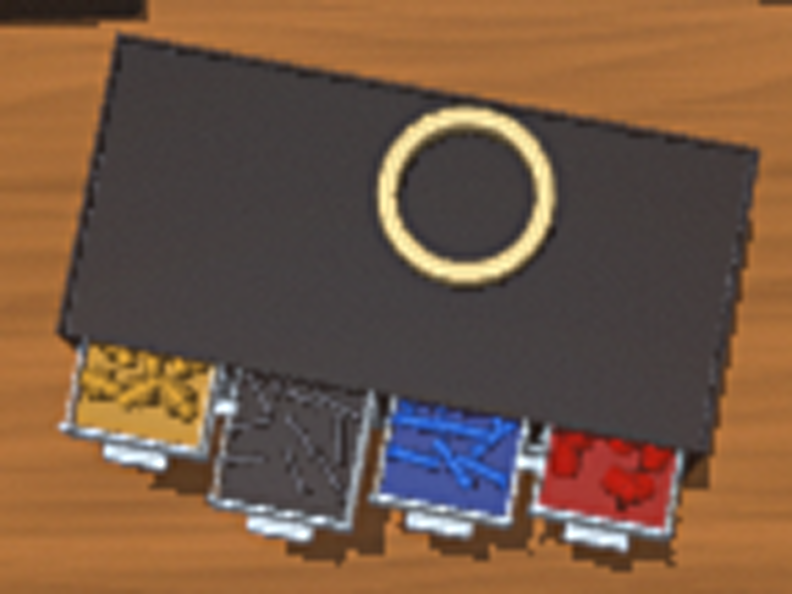

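Run:
```python
from h import ray
import numpy as np
def P(u,v,z): return ray("top",((u+.5)/5.5+240-.5,(v+.5)/5.5+120-.5),z)
B={k:P(*c,z) for k,c,z in [("BL",(120,35),.178),("BR",(757,150),.178),("FL",(62,335),.172),("FR",(712,450),.172)]}
for k,v in B.items(): print(k,v.round(3))
print("width",np.linalg.norm(B["FL"]-B["FR"]),np.linalg.norm(B["BL"]-B["BR"]),"depth",np.linalg.norm(B["FL"]-B["BL"]))
w=(B["FR"]-B["FL"]+B["BR"]-B["BL"])[:2]; yaw=np.arctan2(w[0],-w[1]); print("yaw",yaw)
ax=np.array([np.cos(yaw),np.sin(yaw)]);ay=np.array([-ax[1],ax[0]]);print(ax,ay)
F=(B["FL"]+B["FR"])[:2]/2; print("face ctr",F)
for n,a,b in [("fit",(62,428),(208,455)),("scr",(210,500),(352,525)),("plug",(373,497),(512,522)),("con",(533,512),(672,533))]:
    a,b=P(*a,.167)[:2],P(*b,.167)[:2];m=(a+b)/2
    print(n,m.round(3),"w",np.linalg.norm(a-b).round(3),"open",(-(m-F)@ax).round(3),"lat",((m-F)@ay).round(3))
for n,uv,z in [("jar",(303,250),.075),("wrench a",(261,248),.01),("wrench b",(257,299),.01),("sd",(367,239),.02),("sd2",(406,285),.02),("tm",(430,246),.06),("can",(186,236),.15),("spray",(164,208),.2)]: print(n,ray("top",uv,z).round(3))
```

```text
BL [0.777 0.184 0.178]
BR [ 0.705 -0.164  0.178]
FL [0.612 0.218 0.172]
FR [ 0.541 -0.135  0.172]
width 0.36004655313190687 0.3555673716386384 depth 0.16869688563973997
yaw -0.19980479861964542
[ 0.98010534 -0.19847802] [0.19847802 0.98010534]
face ctr [0.57640266 0.04156257]
fit [0.553 0.179] w 0.081 open 0.05 lat 0.13
scr [0.512 0.1  ] w 0.079 open 0.074 lat 0.045
plug [0.512 0.012] w 0.077 open 0.057 lat -0.042
con [ 0.503 -0.075] w 0.076 open 0.049 lat -0.129
jar [0.401 0.069 0.075]
wrench a [0.411 0.211 0.01 ]
wrench b [0.245 0.225 0.01 ]
sd [ 0.433 -0.139  0.02 ]
sd2 [ 0.281 -0.262  0.02 ]
tm [ 0.406 -0.336  0.06 ]
can [0.45  0.418 0.15 ]
spray [0.531 0.469 0.2  ]
```

Measured sizes agree with the text (360 wide, 170 deep, 87 mm pitch). Openings come out at about 50/74/57/49 mm and the cabinet yaw is −0.20. Next I'll shut the fingers and go above the screws drawer, with the jaw axis along the fronts.

```bash
python3 -m jog '[[0,0,30,0,0,0.02],[10,-40,10,0,0,0.02],[15,-46,0,0,0,0.02],[15,-46,0,0,0,0.02],[15,-46,0,0,0,0.02],[15,-46,0,0,0,0.02],[15,-46,0,0,0,0.02],[15,-46,0,0,0,0.02],[15,-46,0,0,0,0.02],[15,-46,0,0,0,0.02],[15,-46,0,0,0,0.02],[10,-25,0,0,0,0.02]]' 0 20
```

```text
t: 1.3
eef_pos: [0.438, 0.1167, 0.2604]
ee_rot: [-3.141, -0.009, -1.751]
force: [0.5, 0.5, -0.0]
width: 0.0014
```

```bash
python3 -m jog '[[0,0,0,0,0,-0.02],[0,0,0,0,0,0]]'
python3 - <<'E'
from station import status, eyes
import cv2,pickle
s=status.get_state();im=eyes.grab_frame("wrist");cv2.imwrite("pics/w1.png",im);pickle.dump(s,open("w1.pkl","wb"));print(s["eef_pos"],s["ee_rot"])
E
```

```text
t: 1.5
eef_pos: [0.4382, 0.1132, 0.2602]
ee_rot: [-3.141, -0.01, -1.777]
force: [-1.1, 0.3, -1.4]
width: 0.0004
[0.43818287 0.11317004 0.26018628] [-3.14102294 -0.00986114 -1.7770216 ]
```

View pics/w1.png

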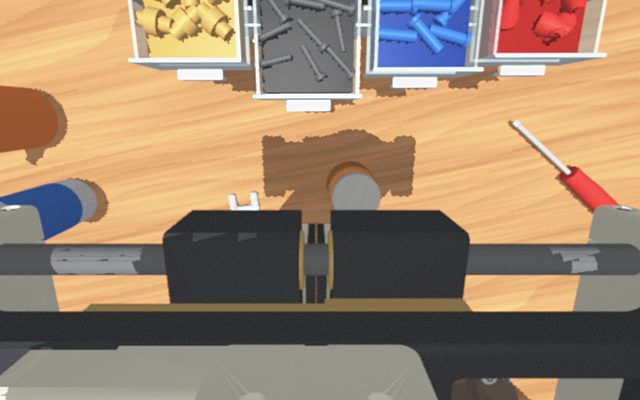

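```bash
cat >> h.py <<'E'
from scipy.spatial.transform import Rotation as Rn
def wray(s,uv):
    c=eyes.calibration("wrist");K=c["camera_matrix"];H=c["hand_eye"];R=Rn.from_euler("xyz",s["ee_rot"]).as_matrix()
    d=np.array([(uv[0]-K[0,2])/K[0,0],-(uv[1]-K[1,2])/K[1,1],-1]);return R@H[:3,3]+s["eef_pos"],R@H[:3,:3]@d
E
python3 - <<'E'
from h import *
import pickle
s=pickle.load(open("w1.pkl","rb"));F=np.array([.5764,.0416]);ax=np.array([.9801,-.1985]);ay=np.array([.1985,.9801])
def tri(o,d,p,e):
    A=np.stack([d,-e],1);t=np.linalg.lstsq(A,p-o,rcond=None)[0];a,b=o+t[0]*d,p+t[1]*e;return (a+b)/2,np.linalg.norm(a-b)
T=eyes.calibration("top")["cam_to_world"][:3,3]
for n,a,b,ta,tb in [("fit",(130,61),(248,66),(62,428),(208,455)),("scr",(254,97),(360,95),(210,500),(352,525)),("plug",(366,73),(478,70),(373,497),(512,522)),("con",(485,57),(605,54),(533,512),(672,533))]:
    g=[]
    for c,t in ((a,ta),(b,tb)):
        o,d=wray(s,c);g.append(o+d*(.167-o[2])/d[2])
        q=ray("top",((t[0]+.5)/5.5+239.5,(t[1]+.5)/5.5+119.5),.167)
        x,m=tri(o,d,T,q-T);print(n,"tri",x.round(3),"miss",round(m,4))
    m=(g[0]+g[1])[:2]/2;print("  wrist mid",m.round(3),"w",np.linalg.norm(g[0]-g[1]).round(3),"open",(-(m-F)@ax).round(3),"lat",((m-F)@ay).round(3),"edge yaw",np.arctan2(*(g[0]-g[1])[:2]).round(3))
E
```

```text
fit tri [0.56  0.219 0.171] miss 0.001
fit tri [0.547 0.144 0.13 ] miss 0.0034
  wrist mid [0.55 0.18] w 0.084 open 0.053 lat 0.131 edge yaw 0.245
scr tri [0.517 0.135 0.202] miss 0.0004
scr tri [0.505 0.062 0.155] miss 0.0014
  wrist mid [0.511 0.102] w 0.078 open 0.076 lat 0.047 edge yaw 0.187
plug tri [0.522 0.051 0.131] miss 0.0023
plug tri [ 0.505 -0.026  0.16 ] miss 0.0011
  wrist mid [0.511 0.018] w 0.081 open 0.059 lat -0.036 edge yaw 0.179
con tri [ 0.512 -0.038  0.148] miss 0.0011
con tri [ 0.496 -0.112  0.168] miss 0.0006
  wrist mid [ 0.504 -0.07 ] w 0.086 open 0.049 lat -0.124 edge yaw 0.181
```

Heights are noisy but average about 0.158, and xy agrees with the top view to 2–6 mm, which is enough. Going down in front of the screws drawer to z≈0.143, then approaching.

```bash
python3 -m jog '[[0,2,-30,0,0,0],[0,0,-30,0,0,0],[0,0,-30,0,0,0],[0,0,-20,0,0,0],[0,0,-7,0,0,0],[0,0,0,0,0.01,0]]' && python3 -m jog '[[15,-3,0,0,0,0],[15,-3,0,0,0,0],[10,-2,0,0,0,0],[5,-1,0,0,0,0],[3,-0.6,0,0,0,0]]'
```

```text
t: 2.15
eef_pos: [0.4371, 0.1216, 0.1403]
ee_rot: [3.134, -0.01, -1.767]
force: [0.1, -0.2, -0.3]
width: 0.0004
t: 2.65
eef_pos: [0.4919, 0.1136, 0.1438]
ee_rot: [3.138, -0.006, -1.764]
force: [-0.5, 0.2, -1.3]
width: 0.0005
```

```bash
python3 -m jog '[[1,-7,0,0,0,0],[3,-0.6,0,0,0,0],[3,-0.6,0,0,0,0]]'; python3 -m jog '[[6,-1.2,0,0,0,0],[6,-1.2,0,0,0,0],[6,-1.2,0,0,0,0],[6,-1.2,0,0,0,0]]';  python3 -m jog '[[6,-1.2,0,0,0,0],[6,-1.2,0,0,0,0],[6,-1.2,0,0,0,0]]'
```

```text
t: 2.95
eef_pos: [0.4992, 0.1041, 0.1439]
ee_rot: [3.138, -0.006, -1.765]
force: [0.4, 1.0, 0.3]
width: 0.0007
t: 3.35
eef_pos: [0.5235, 0.0989, 0.1439]
ee_rot: [3.136, -0.007, -1.765]
force: [-1.8, -0.3, 0.7]
width: 0.0006
t: 3.65
eef_pos: [0.5432, 0.0948, 0.1439]
ee_rot: [3.136, -0.007, -1.765]
force: [-2.0, -0.1, 1.1]
width: 0.0003
```

```bash
python3 -m jog '[[5,-1,0,0,0,0],[5,-1,0,0,0,0],[5,-1,0,0,0,0],[4,-0.8,0,0,0,0]]'; python3 -m jog '[[2,-0.4,0,0,0,0],[2,-0.4,0,0,0,0]]';  python3 -m jog '[[2,-0.4,0,0,0,0]]'
```

```text
t: 4.05
eef_pos: [0.5642, 0.0905, 0.1438]
ee_rot: [3.135, -0.007, -1.765]
force: [-2.0, 0.5, 1.8]
width: 0.0007
t: 4.25
eef_pos: [0.5688, 0.0896, 0.1437]
ee_rot: [3.135, -0.007, -1.765]
force: [-2.9, 0.4, 1.9]
width: -0.0
t: 4.35
eef_pos: [0.5709, 0.0891, 0.1437]
ee_rot: [3.135, -0.007, -1.765]
force: [-1.5, 0.4, 0.8]
width: 0.0005
```

```bash
for i in 1 2 3; do python3 -m jog '[[1.5,-0.3,0,0,0,0]]' | grep -E "eef_pos|force"; done
```

```text
eef_pos: [0.5714, 0.0889, 0.1436]
force: [-11.8, 5.7, 8.5]
eef_pos: [0.5713, 0.089, 0.1436]
force: [-11.3, 6.0, 8.6]
eef_pos: [0.5713, 0.089, 0.1437]
force: [-9.2, 4.2, 7.1]
```

Screws hit the hard stop at about 10 N. I'll back off 80 mm and move 87 mm across to the plugs drawer.

```bash
python3 -m jog '[[-5,1,0,0,0,0],[-15,3,0,0,0,0],[-20,4,0,0,0,0],[-20,4,0,0,0,0],[-19,4,0,0,0,0],[-5,-25,0,0,0,0],[-6,-30,0,0,0,0],[-6,-25,0,0,0,0],[0,-4,0,0,0,0],[0,0,0,0,0,0]]'
python3 - <<'E'
from station import status
from h import np
p=status.get_state()["eef_pos"][:2]-[.5764,.0416];print("ax",p@[.9801,-.1985],"lat",p@[.1985,.9801])
E
```

```text
t: 5.65
eef_pos: [0.4743, 0.021, 0.1445]
ee_rot: [3.138, -0.003, -1.762]
force: [-0.1, 0.4, 0.1]
width: 0.0006
ax -0.09597956149247322 lat -0.04047623983834855
```

```bash
python3 -m jog '[[6,-1.2,0,0,0,0],[5,-1,0,0,0,0],[4,-0.8,0,0,0,0],[4,-0.8,0,0,0,0],[4,-0.8,0,0,0,0],[4,-0.8,0,0,0,0],[5,-1,0,0,0,0]]'; python3 -m jog '[[6,-1.2,0,0,0,0],[6,-1.2,0,0,0,0],[6,-1.2,0,0,0,0]]'
```

```text
t: 6.35
eef_pos: [0.5098, 0.0165, 0.1442]
ee_rot: [3.138, -0.003, -1.76]
force: [-2.7, -0.2, 1.4]
width: 0.0004
t: 6.65
eef_pos: [0.5289, 0.0125, 0.1441]
ee_rot: [3.137, -0.004, -1.76]
force: [-2.1, 1.0, 1.5]
width: 0.0003
```

```bash
python3 -m jog '[[5,-1.3,0,0,0,0],[5,-1.3,0,0,0,0],[4,-1,0,0,0,0],[3,-0.8,0,0,0,0]]'; for i in 1 2 3 4; do python3 -m jog '[[1.5,-0.3,0,0,0,0]]' | grep -E "eef_pos|force"; done
```

```text
t: 7.05
eef_pos: [0.5481, 0.008, 0.1438]
ee_rot: [3.137, -0.003, -1.76]
force: [-1.8, 1.3, 0.4]
width: 0.0006
eef_pos: [0.5498, 0.0076, 0.1437]
force: [-1.7, 1.1, 0.9]
eef_pos: [0.5514, 0.0073, 0.1437]
force: [-1.6, 0.9, 0.2]
eef_pos: [0.553, 0.0069, 0.1437]
force: [-1.8, 1.4, 0.6]
eef_pos: [0.5543, 0.0066, 0.1437]
force: [-7.4, 3.8, 3.7]
```

```bash
for i in 1 2; do python3 -m jog '[[1.5,-0.3,0,0,0,0]]' | grep -E "eef_pos|force"; done; python3 -m jog '[[-5,1,0,0,0,0],[-15,3,0,0,0,0],[-20,4,0,0,0,0],[-20,4,0,0,0,0],[-14,3,0,0,0,0],[-6,-28,0,0,0,0],[-6,-30,0,0,0,0],[-6,-28,0,0,0,0],[0,-4,0,0,0,0],[0,0,0,0,0,0]]'
python3 - <<'E'
from station import status
from h import np
p=status.get_state()["eef_pos"][:2]-[.5764,.0416];print("ax",p@[.9801,-.1985],"lat",p@[.1985,.9801])
E
```

```text
eef_pos: [0.5543, 0.0065, 0.1435]
force: [-12.8, 6.6, 8.5]
eef_pos: [0.5542, 0.0064, 0.1434]
force: [-8.1, 4.4, 6.3]
t: 8.65
eef_pos: [0.461, -0.0701, 0.1451]
ee_rot: [3.141, -0.002, -1.757]
force: [0.1, 0.4, -0.1]
width: 0.0
ax -0.09090408498718999 lat -0.13237436681820647
```

```bash
python3 -m jog '[[6,-1.2,0,0,0,0],[6,-1.2,0,0,0,0],[4,-0.8,0,0,0,0],[4,-0.8,0,0,0,0],[4,-0.8,0,0,0,0],[4,-0.8,0,0,0,0],[5,-1,0,0,0,0]]'; python3 -m jog '[[6,-1.2,0,0,0,0],[6,-1.2,0,0,0,0],[6,-1.2,0,0,0,0]]'
```

```text
t: 9.35
eef_pos: [0.4976, -0.0748, 0.1449]
ee_rot: [3.14, -0.002, -1.754]
force: [-1.8, -0.2, 1.2]
width: 0.0008
t: 9.65
eef_pos: [0.5165, -0.0787, 0.1448]
ee_rot: [3.139, -0.003, -1.754]
force: [-1.4, 0.6, 1.4]
width: 0.0001
```

```bash
python3 -m jog '[[5,-1,0,0,0,0],[4,-0.8,0,0,0,0],[3,-0.6,0,0,0,0]]'; for i in 1 2 3 4 5 6; do python3 -m jog '[[1.5,-0.3,0,0,0,0]]' | grep -E "eef_pos|force"; done
```

```text
t: 9.95
eef_pos: [0.53, -0.0815, 0.1447]
ee_rot: [3.139, -0.003, -1.754]
force: [-1.6, 0.8, 1.7]
width: 0.0004
eef_pos: [0.5318, -0.0819, 0.1446]
force: [-1.7, 1.3, 2.2]
eef_pos: [0.5334, -0.0822, 0.1445]
force: [-0.8, 0.9, 0.9]
eef_pos: [0.5348, -0.0825, 0.1445]
force: [-2.4, 0.3, 1.4]
eef_pos: [0.5358, -0.0828, 0.1445]
force: [-8.0, 4.5, 5.9]
eef_pos: [0.5358, -0.0829, 0.1443]
force: [-10.6, 5.7, 7.1]
eef_pos: [0.5357, -0.083, 0.1442]
force: [-8.0, 3.8, 5.8]
```

All three reached the stop where predicted. I'll back off, raise the arm and check with the cameras.

```bash
python3 -m jog '[[-5,1,0,0,0,0],[-15,3,0,0,0,0],[-20,4,0,0,0,0],[-20,4,0,0,0,0],[-20,24,20,0,0,0],[-5,30,30,0,0,0],[0,30,30,0,0,0],[0,25,20,0,0,0],[0,10,10,0,0,0],[0,0,0,0,0,0]]'
python3 - <<'E'
from station import status, eyes
import cv2,numpy as np
s=status.get_state();w=eyes.grab_frame("wrist");t=eyes.grab_frame("top");print(s["eef_pos"],s["force"])
a=cv2.imread("pics/top0.png")
cv2.imwrite("pics/top1.png",t)
c=lambda i:cv2.resize(i[120:300,150:450],(780,468),interpolation=cv2.INTER_CUBIC)
cv2.imwrite("pics/top1c.png",c(t)); cv2.imwrite("pics/w2.png",w)
E
```

```text
t: 11.55
eef_pos: [0.4479, 0.0518, 0.2582]
ee_rot: [3.139, 0.001, -1.756]
force: [-0.3, -0.0, -0.9]
width: 0.0002
[0.44790333 0.05184828 0.25821772] [-0.28098487 -0.04932591 -0.90803821]
```

View pics/top1c.png

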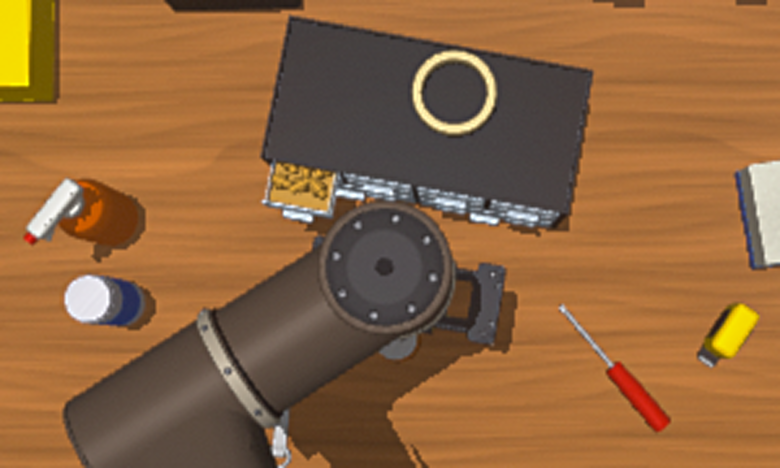

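View pics/w2.png

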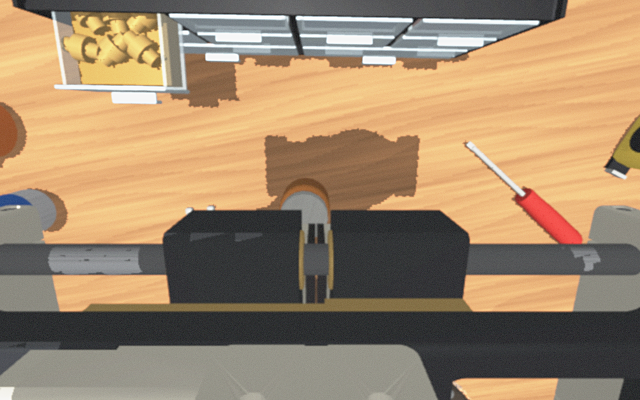

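```bash
python3 -c "
from station import workorder; print(workorder.job_done())"
```

```text
the job is handed in; nothing more can be done
None
```

The screws, plugs and connectors drawers are shut, the brass fittings drawer was left open, and the job is handed in. I pushed each drawer with the sides of the closed fingertips, on the bare strip above its pull. Speed was about 0.06 m/s or less, and each stopped firmly against its end stop at about 15–17 N total, well under the 45 N limit. It took about 12 s.

**Drawers:** In the last top and wrist pictures, the three shut fronts are in one line with the cabinet. They also stopped within about 1 mm of a common plane.

**Fittings and loose things:** The front corner of the fittings drawer is at the same pixel as at the start, within about 0.3 px (about 1 mm). The tape roll is also within about 0.3 px. The spray bottle, oil can, screwdriver, tape measure and jar look unmoved by eye. The glove box and wrench were only partly visible in those pictures.

**At hand-in:** The arm was raised clear, and the measured force was under 1 N.

**Disagreement:** Heights worked out from two camera views were noisy, between 0.13 and 0.20 m with an average near 0.158. I used the stated 0.167 m for the top edges, and the contacts agreed with it.

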